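Hang the shelf bracket on the slotted stand

TASK

Hang the long blue shelf bracket on the slotted stand so it can carry the stain bottles: put its two steel hooks through the slots of the two uprights from the front, then push it fully down until the hooks are home behind the uprights and the yellow spring catches have snapped back out over them. Let go of it, and leave the short grey bracket alone.

Things in the scene. Friction and masses are not known exactly. Their poses are not given: they have to be found in the camera images.
- bracket: Blue shelf bracket, 170 mm long (y), standing on its ledge. Origin: rear face of back plate, mid-length, underside; x to the rear (hook side, away from the robot at yaw 0), z up. Back plate x -10 to 0 mm, 75 high; its middle tongue (y -30 to 30) reaches z = 105 mm: grip that from above across its 10 mm. Ledge 6 mm thick to x = -60, lip 14 mm high. About 0.3 kg.
- bracket_hook_l (a point): Underside of the neck of the bracket's steel hook at its +y end: point (5, 65, 47) mm in the bracket's frame. Each hook is 10 mm wide: a level neck (z 47 to 57 mm) out of the rear face, and at its end a leg (x 10 to 18 mm) hanging down to z = 27 mm, its tip bevelled on the inside from x = 15. The 10 mm gap between plate and leg takes the 5 mm wall of an upright.
- bracket_hook_r (a point): The same point of the like hook at the -y end: (5, -65, 47) mm in the bracket's frame.
- stand: Metal stand, fixed to the desk. Origin: desk level, midway between its two aluminium uprights, in the plane of their front faces; x to the rear (away from the robot at yaw 0), z up. Base plate 10 mm thick, x -60 to 70, y -95 to 95 mm. Uprights 44 mm wide, 138 mm high, at y = +65 and -65 mm, 86 mm free between them. Front walls x 0 to 5 mm, a slot in each.
- slot_l (a point): Middle of the lower edge of the slot in the stand's +y upright: (2.5, 65, 80) mm in the stand's frame. Each slot is 26 mm wide, z = 80 to 126 mm. The hooks pass through with the bracket's underside 53 to 69 mm above the desk. Fully down, the necks rest on the lower edges, the underside is 33 mm above the desk and the back plate 0 to 5 mm before the uprights.
- slot_r (a point): The same point of the like slot in the -y upright: (2.5, -65, 80) mm in the stand's frame.
- catch_l (a joint): Spring catch behind the +y slot: a yellow bar, 10 mm thick, 96.5 mm above the desk. 0 = sprung out, about 0.009 m = pushed back by the entering hook (2 to 3 N each); returns to 0 over the top of the hook when that is fully down. The catches drag on the hooks: pushing down takes 5 to 15 N, and a bracket let go half-way is pushed out. Do not handle them.
- catch_r (a joint): The like catch behind the -y slot.
- short_bracket: Short grey bracket, 120 mm long, 105 mm high, of the same shape, origin and axes, but its hooks are 84 mm apart and do not fit this stand. To be left alone. (Mind the tall white analyser between the brackets and the stand: 430 mm high, its front at x = 0.56 m, y from -0.09 to 0.19 m. Carry the blue bracket past in front of it.)

How it is judged:
On the way:
1. both hooks of the blue bracket are through the slots, still raised above the slots' lower edges (x of bracket_hook_l in the frame of stand between -0.004 and 0.012 m and y of bracket_hook_l in the frame of stand between 0.05 and 0.08 m and z of bracket_hook_l in the frame of stand between 0.088 and 0.13 m and x of bracket_hook_r in the frame of stand between -0.004 and 0.012 m and y of bracket_hook_r in the frame of stand between -0.08 and -0.05 m and z of bracket_hook_r in the frame of stand between 0.088 and 0.13 m), for 0.1 s.
At the end, for the whole second after the job is handed in: The blue bracket hangs at rest and upright (within 11 degrees), the necks of both hooks on the lower edges of the slots (within 5 mm in height, 15 mm sideways), the hooks behind the uprights' front walls and both catches sprung back out (under 4 mm) (x of bracket_hook_l in the frame of stand between -0.006 and 0.014 m and y of bracket_hook_l in the frame of stand between 0.05 and 0.08 m and z of bracket_hook_l in the frame of stand between 0.075 and 0.085 m and x of bracket_hook_r in the frame of stand between -0.006 and 0.014 m and y of bracket_hook_r in the frame of stand between -0.08 and -0.05 m and z of bracket_hook_r in the frame of stand between 0.075 and 0.085 m and value of joint each of catch_l, catch_r below 0.004 m and angle between bracket's own z axis and vertical below 0.2 rad and linear speed of bracket below 0.02 m/s); the robot touches nothing.
It fails at once if the short grey bracket is moved by more than 20 mm (distance of short_bracket from where it was at the start of the episode above 0.02 m).
It also fails if it takes over 45 s, if anything falls off the work surface, if the arm or the gripper's body presses on something with over 40 N, if the wrist force passes 120 N, or if a joint passes its speed limit or range.

ROBOT

A 7-joint arm with a two-finger parallel gripper is mounted at the origin on a cart in front of the work surface, level with it; the furniture and walls round the work are solid. World frame = base frame: x ahead of the robot, y to its left, z up, the work surface at z = 0. Lengths are in m, angles in rad, forces in N, time in s.
With the tool pointing down it reaches from about 0.425 to 0.925 m from the base axis. Payload 6.8 kg.
Tool frame: the origin (TCP) lies midway between the tips of the shut fingers; the grasp point (between the pads) lies 19 mm behind it; z points along the fingers, x is the direction in which the jaws open and shut, and the axes are right-handed (so a half turn about z gives the same grasp; the last joint's range is limited). The gripper opens to 85 mm and grips with 20 to 120 N. Pads are 22 mm wide; open, the fingers measure 114 mm over their backs; the gripper's body (76 mm by 85 mm) begins 54 mm behind the grasp point. The pads swing forward as they close: fully open they stand 13 mm farther back than shut.
Start: joints at [-1.232, 0.477, 0.022, 1.555, -0.011, 1.109, -0.083], TCP at [0.292, 0.609, 0.231] pointing down, gripper open.
Joint ranges: [-2.96, 2.96], [-0.34, 2.1], [-1.41, 1.46], [0.24, 2.44], [-1.37, 4.51], [0.17, 1.92], [-2.96, 2.96]. Speed limits (rad/s): [2.39, 2.39, 3.14, 3.14, 3.14, 3.14, 3.14].

INTERFACE

Orientations are given as a unit quaternion [w, x, y, z].
In Python, from station import * gives the robot as it stands.
- The arm moves only by the shell command python3 -m handwheel 'ROWS' [FORCE]. ROWS is JSON, a list of rows, each an object of numbers: "grip": the finger opening in cm, from 0 to 8.54; "tx", "ty", "tz": the shift along the tool's x, y, z in cm; "yaw": the turn about the tool's z in degrees. In form: [{"grip": .., "tx": .., "ty": .., "tz": .., "yaw": ..}, ...]. A call has 1 to 5 rows; each row shifts and turns the commanded pose from where the row before left it, along the tool's axes as they then stand; what a row does not reach is not made up. A row lasts 1/10 s, in which the tool goes at most 50 mm and 8.59 degrees, less where a joint would pass 70% of its speed; a pose out of reach is approached as far as the arm can. A call is refused whole if a number of a shift passes 5 or a number of a turn 8.59, either way. A call with a gripper value outside its range is refused whole. The fingers move at their own pace and stop on an object; FORCE is the grip in N (left out, the last holds). Time passes only in rows, so rows that do not move let the fingers close. It gives the time, the measured TCP pose, the force and the opening at its end, in the units of the state.
- get_obs(): the state, without advancing time (a new reading comes with each control period).
- read_camera(name): name is "side" or "top"; returns a dict with "image" (480x640x3 uint8, blue, green, red), "intrinsics" (3x3 intrinsics, pixels), "position" and "attitude" of the camera in the world. Camera axes: x right, y down, z forward; pixel columns grow to the right and rows downward; lengths in m; the calibration is good to about 2 mm. A picture is of the moment at which its call begins. There is no depth.
- hand_in(): hands the job in, once; it reports no verdict.
The state is a dict: "t": time; "q": joint angles; "joint_vel": joint speeds; "joint_torque": joint torques, N m; "eef_pos": TCP position; "tool_rot": TCP orientation; "contact_force": force on the tool from outside, world axes, zero at the start; "torque": the same for the moment, N m; "gripper_width": opening from 0.0 (shut) to 1.0 (fully open).
Only numpy, scipy, OpenCV 4.12 (cv2) and the standard library are available. Lean on these libraries where they do the work, as an engineer would, in place of code of your own. Each camera call takes 0.05 s, during which the arm holds its last target. There are 200 camera calls.

## Working session

There is one attempt and no reset: what is moved stays moved. The work goes in short steps, Python scripts to look and compute and a shell command to move; the robot and the scene stay as the last step left them, time stands still between calls to the robot, and variables do not carry over. Pictures are saved under pics/ and viewed, about 8 in all and at most 12, crops included, and the job is handed in when it is done.

```bash
mkdir -p pics; python3 - <<'E'
from station import *
import cv2,numpy as np
o=get_obs();print(o)
for n in("top","side"):
    c=read_camera(n);cv2.imwrite(f"pics/{n}0.png",c["image"]);print(n,c["intrinsics"],c["position"],c["attitude"])
E
```

```text
{'t': 0.0, 'q': array([-1.23207686,  0.47780495,  0.02231248,  1.55646901, -0.0115045 ,
        1.10930043, -0.08312218]), 'joint_vel': array([-3.40607958e-04, -1.98296192e-04,  1.80593921e-03,  2.95938478e-04,
       -1.61465061e-05, -6.95006944e-04,  1.78362199e-03]), 'joint_torque': array([ 2.57323936e-04, -5.96458304e+01,  1.60836093e+00, -2.81197125e+01,
        1.24795493e-02,  9.52612900e-03, -9.28380956e-06]), 'eef_pos': array([0.2914042 , 0.6081891 , 0.23031452]), 'tool_rot': array([ 5.44504783e-04,  8.46191134e-01,  5.32878697e-01, -7.50276188e-04]), 'contact_force': array([-0.4846143 ,  0.63660603, -0.74983033]), 'torque': array([-0.02491491,  0.04190941, -0.06837355]), 'gripper_width': 1.0043768481058708}
top [[527.69267185   0.         320.46027079]
 [  0.         527.69267185 241.90397322]
 [  0.           0.           1.        ]] [ 0.39448833 -0.01512467  1.5634475 ] [ 0.02256155 -0.69780543  0.71552838 -0.02403553]
side [[601.15733797   0.         319.63876932]
 [  0.         601.15733797 242.29535322]
 [  0.           0.           1.        ]] [ 0.1622598  -1.2914196   0.81958864] [-0.50329649  0.85481698 -0.10785067  0.06594548]
```

View pics/top0.png

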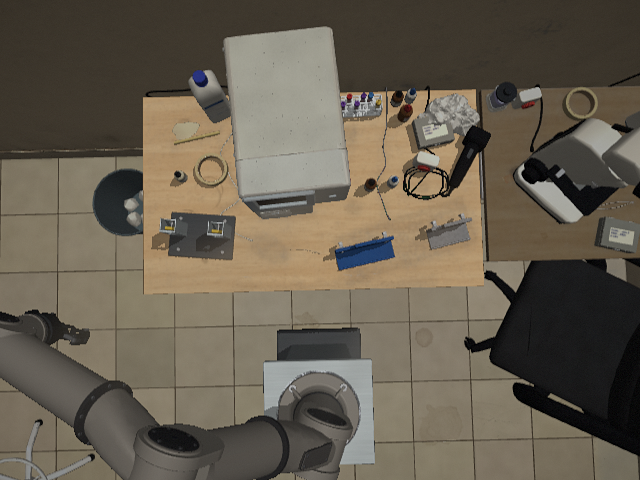

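View pics/side0.png

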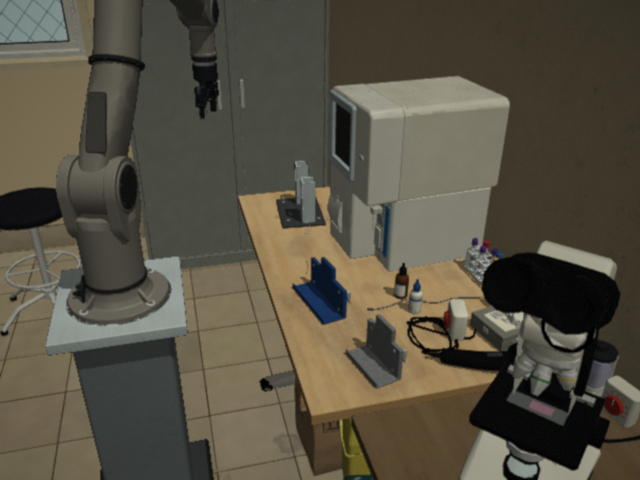

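The top view shows the blue bracket at about (365,252), the stand at (202,236) with its uprights at (168,228) and (215,229), and the grey bracket at (448,234). The side view confirms this.

```bash
cat > h.py <<'E'
from station import *
import cv2,numpy as np
from scipy.spatial.transform import Rotation as R
def rot(q): return R.from_quat([q[1],q[2],q[3],q[0]]).as_matrix()
def proj(c,P):
    p=(np.atleast_2d(P)-c["position"])@rot(c["attitude"]); p=p@np.array(c["intrinsics"]).T
    return p[:,:2]/p[:,2:]
def ray(c,uv,z):
    uv=np.atleast_2d(uv).astype(float); d=np.c_[uv,np.ones(len(uv))]@np.linalg.inv(c["intrinsics"]).T@rot(c["attitude"]).T
    return c["position"]+d*((z-c["position"][2])/d[:,2])[:,None]
E
python3 - <<'E'
from h import *
c=read_camera("top");s=read_camera("side")
print(proj(c,get_obs()["eef_pos"]),proj(s,get_obs()["eef_pos"]))
for n,cc in(("t",c),("s",s)):
    h=cv2.cvtColor(cc["image"],cv2.COLOR_BGR2HSV)
    m=cv2.inRange(h,(105,120,40),(125,255,255))
    k,l,st,ce=cv2.connectedComponentsWithStats(m)
    for i in range(1,k):
        if st[i,4]>60: 
            print(n,st[i],ce[i])
            if n=="t": r=cv2.minAreaRect(np.argwhere(l==i)[:,::-1].astype(np.float32)); b=cv2.boxPoints(r);print(b,ray(c,b,0)[:,:2])
a=c["image"]; f=lambda x:cv2.resize(x,None,fx=5,fy=5,interpolation=cv2.INTER_CUBIC)
A=f(a[205:265,145:245]);B=f(a[225:275,325:405])
B=cv2.copyMakeBorder(B,0,0,0,100,cv2.BORDER_CONSTANT)
cv2.imwrite("pics/z1.png",np.vstack([A,B]))
b=s["image"];A=cv2.resize(b[150:235,265:345],None,fx=5,fy=5,interpolation=cv2.INTER_CUBIC);B=cv2.resize(b[245:330,280:360],None,fx=5,fy=5,interpolation=cv2.INTER_CUBIC)
cv2.imwrite("pics/z2.png",np.hstack([A,B]))
E
```

```text
[[ 71.86743164 324.21160814]] [[208.98209172 119.25632647]]
t [193  70  15  17 181] [199.70718232  78.06629834]
[[190.60002   73.2     ]
 [201.00002   68.      ]
 [208.60002   83.2     ]
 [198.20003   88.399994]] [[1.02001071 0.36109513]
 [1.0353896  0.32941277]
 [0.98766    0.30689073]
 [0.97234351 0.33852777]]
t [ 335  237   60   33 1141] [364.36809816 253.08150745]
[[333.9412  249.76474]
 [392.52945 235.11769]
 [397.5883  255.353  ]
 [339.00003 270.00006]] [[ 0.47327304 -0.05907351]
 [ 0.51248174 -0.23433391]
 [ 0.45196341 -0.24727748]
 [ 0.4129721  -0.07243174]]
s [ 294  258   53   66 1048] [322.0601145  298.88740458]
```

View pics/z1.png

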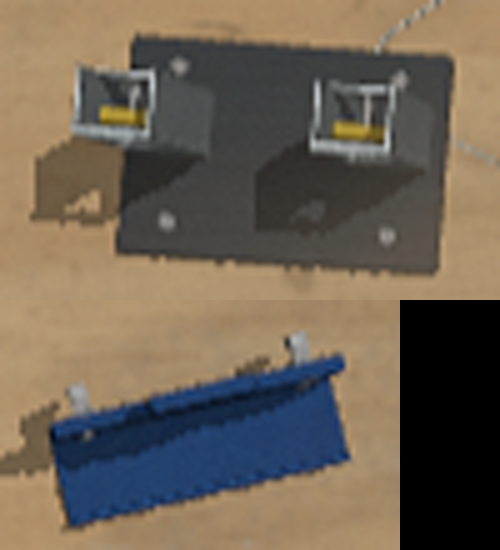

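View pics/z2.png

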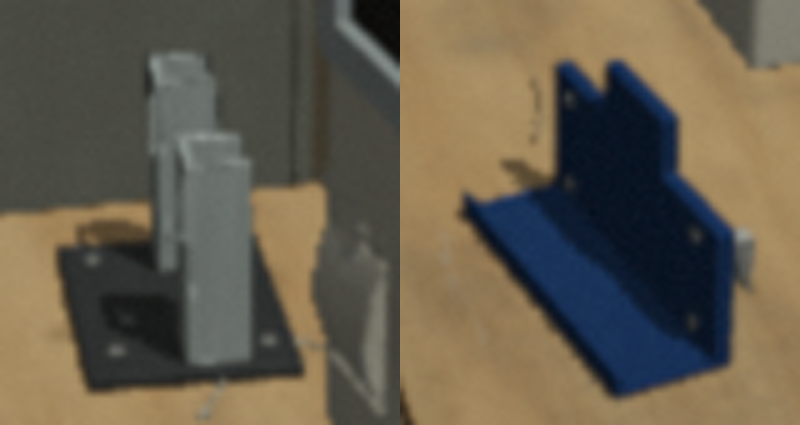

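The crops are sharp enough to read corners of the stand base, the upright tops and the bracket. I'll fit planar poses from the corner pixels in both views.

```bash
cat > fit.py <<'E'
from h import *
from scipy.optimize import least_squares
def fit(obs,x0,z0=0.):
    # obs: list of (cam, pts_mm, uv); pose x,y,yaw
    def P(p,m): return R.from_euler("z",p[2]).apply(np.array(m)/1000)+[p[0],p[1],z0]
    f=lambda p:np.concatenate([(proj(c,P(p,m))-np.array(uv)) for c,m,uv in obs]).ravel()
    r=least_squares(f,x0,loss="soft_l1"); return r.x,r.fun.reshape(-1,2)
E
python3 - <<'E'
from fit import *
c=read_camera("top");s=read_camera("side")
def px(L,o): L=np.array(L,float);return (L-[o[2],o[3]]-2)/5+[o[0],o[1]]
bt=([(-60,85,14),(-60,-85,14),(0,85,75),(0,-85,75)],px([(68,527),(350,460),(50,427),(343,355)],(325,225,0,300)))
bs=([(-60,-85,0),(0,-85,0),(-10,-85,75),(0,-85,75),(-10,-30,105),(-10,30,105),(-10,85,75),(-60,85,14)],px([(620,397),(730,364),(717,243),(735,230),(668,118),(609,63),(558,63),(463,193)],(280,245,400,0)))
st=([(-60,95,10),(-60,-95,10),(70,-95,10),(70,95,10),(0,87,138),(0,43,138),(0,-43,138),(0,-87,138)],px([(117,254),(437,273),(454,56),(134,36),(74,133),(153,142),(310,152),(391,157)],(145,205,0,0)))
ss=([(-60,-95,10),(70,-95,10),(-60,95,10),(0,-87,138),(0,-43,138),(0,-87,10)],px([(88,378),(302,365),(58,250),(188,160),(177,137),(186,362)],(265,150,0,0)))
np.set_printoptions(precision=2,suppress=True)
for n,t,si,x0 in(("br",bt,bs,(.47,-.15,.2)),("st",st,ss,(.5,.3,0))):
    for o in([(c,)+t],[(s,)+si],[(c,)+t,(s,)+si]):
        p,r=fit(o,x0);print(n,np.round(p,4),np.degrees(p[2]));print(r.T)
E
```

```text
br [ 0.49 -0.14  0.21] 11.96940226750762
[[ 0.39  0.25 -0.22 -0.4 ]
 [ 0.36  0.32 -0.6  -0.11]]
br [ 0.49 -0.14  0.2 ] 11.190327994426186
[[-0.73  0.8   0.29  0.66 -0.85 -0.54 -0.19  0.5 ]
 [ 0.91  0.72 -1.36  0.18  0.45 -0.61 -0.3  -0.56]]
br [ 0.49 -0.14  0.2 ] 11.533914395610138
[[-0.08 -0.12 -0.55 -0.63 -0.59  0.89  0.4   0.76 -0.88 -0.72 -0.5   0.22]
 [-0.07  0.32 -1.08 -0.14  1.37  1.08 -0.99  0.53  0.82 -0.23  0.09 -0.08]]
st [ 0.52  0.33 -0.09] -5.167670934718951
[[-0.25  0.12  0.06  0.05 -0.42 -0.03  0.22  0.22]
 [ 0.04  0.44  0.01 -0.15  0.45 -0.3  -0.24 -0.18]]
st [ 0.52  0.34 -0.1 ] -5.65578789847583
[[-0.1   0.92 -0.05 -0.56 -0.3   0.28]
 [ 0.03 -0.33 -1.38  1.02 -0.33  0.63]]
st [ 0.52  0.33 -0.09] -5.36824577078418
[[-0.49 -0.14 -0.05 -0.04 -0.61 -0.23  0.02  0.01  0.15  1.26 -0.14 -0.28
  -0.1   0.56]
 [ 0.    0.63  0.2  -0.19  0.42 -0.27 -0.1   0.01  1.    0.53 -0.55  1.84
   0.46  1.54]]
```

```bash
cat > w.py <<'E'
from h import *
np.set_printoptions(precision=4,suppress=True)
def to(x,y,z,ang):
    """print remaining shift (cm) along present tool axes and yaw (deg); ang = world angle of tool x"""
    o=get_obs();M=rot(o["tool_rot"]);a=np.degrees(np.arctan2(M[1,0],M[0,0]))
    print("t",round(o["t"],2),"tcp",o["eef_pos"],"ang",round(a,2),"tilt",round(np.degrees(np.arccos(-M[2,2])),2),"F",o["contact_force"],"g",round(o["gripper_width"],3),"q7",o["q"][6])
    d=M.T@(np.array([x,y,z])-o["eef_pos"])*100
    print("  shift cm",d,"yaw",round((a-ang+180)%360-180,2))
E
python3 - <<'E'
from fit import *
from w import to
c=read_camera("top");s=read_camera("side")
def px(L,o): L=np.array(L,float);return (L-[o[2],o[3]]-2)/5+[o[0],o[1]]
bt=([(-60,85,14),(-60,-85,14),(0,85,75),(0,-85,75)],px([(68,527),(350,460),(50,427),(343,355)],(325,225,0,300)))
bs=([(-60,-85,0),(0,-85,0),(-10,-85,75),(0,-85,75),(-10,-30,105),(-10,30,105),(-10,85,75),(-60,85,14)],px([(620,397),(730,364),(717,243),(735,230),(668,118),(609,63),(558,63),(463,193)],(280,245,400,0)))
st=([(-60,95,10),(-60,-95,10),(70,-95,10),(70,95,10),(0,87,138),(0,43,138),(0,-43,138),(0,-87,138)],px([(117,254),(437,273),(454,56),(134,36),(74,133),(153,142),(310,152),(391,157)],(145,205,0,0)))
ss=([(-60,-95,10),(70,-95,10),(-60,95,10),(0,-87,138),(0,-43,138),(0,-87,10)],px([(88,378),(302,365),(58,250),(188,160),(177,137),(186,362)],(265,150,0,0)))
for n,t,si,x0 in(("br",bt,bs,(.47,-.15,.2)),("st",st,ss,(.5,.3,0))):
    for o in([(c,)+t],[(s,)+si],[(c,)+t,(s,)+si]):
        p,r=fit(o,x0);print(n,p,np.degrees(p[2]))
    T=lambda m:R.from_euler("z",p[2]).apply(np.array(m)/1000)+[p[0],p[1],0]
    if n=="br": g=T((-5,0,0)); print("grasp",g); to(g[0],g[1],.25,np.degrees(p[2])); to(.44,.1,.25,np.degrees(p[2]))
E
```

```text
br [ 0.4881 -0.1414  0.2089] 11.96940226750762
br [ 0.4896 -0.1391  0.1953] 11.190327994426186
br [ 0.4889 -0.1406  0.2013] 11.533914395610138
grasp [ 0.484  -0.1416  0.    ]
t 0.4 tcp [0.2916 0.6087 0.2312] ang 64.4 tilt 0.01 F [-0.8355 -1.0662 -0.1759] g 0.999 q7 -0.08309656619588883
  shift cm [-59.3578  49.7654  -1.869 ] yaw 52.87
t 0.4 tcp [0.2916 0.6087 0.2312] ang 64.4 tilt 0.01 F [-0.8355 -1.0662 -0.1759] g 0.999 q7 -0.08309656619588883
  shift cm [-39.4663  35.3608  -1.8727] yaw 52.87
st [ 0.5195  0.3308 -0.0902] -5.167670934718951
st [ 0.5203  0.3372 -0.0987] -5.65578789847583
st [ 0.5193  0.3313 -0.0937] -5.36824577078418
```

```bash
python3 -m handwheel '[{"tx":-2,"ty":1.8},{"tx":-3,"ty":2.7},{"tx":-3,"ty":2.7},{"tx":-3,"ty":2.7},{"tx":-3,"ty":2.7}]'; python3 -m handwheel '[{"tx":-3,"ty":2.7},{"tx":-3,"ty":2.7},{"tx":-3,"ty":2.7},{"tx":-3,"ty":2.7},{"tx":-3,"ty":2.7}]';python3 -m handwheel '[{"tx":-3,"ty":2.7},{"tx":-3,"ty":2.7},{"tx":-3,"ty":2.7},{"tx":-1,"ty":0.9},{"yaw":5}]';python3 -m handwheel '[{"yaw":8},{"yaw":8},{"yaw":8},{"yaw":8},{"yaw":8}]';python3 -m handwheel '[{"yaw":8},{"tx":0}]'; python3 -c "
from w import *
to(.484,-.1416,.20,11.6)"
```

```text
t 0.4 tcp [0.2916 0.6087 0.2312] ang 64.4 tilt 0.01 F [-0.8355 -1.0662 -0.1759] g 0.999 q7 -0.08309656619588883
  shift cm [-59.3528  49.7674   3.131 ] yaw 52.8invalid input
invalid input
invalid input
invalid input
invalid input
```

```bash
python3 -m handwheel '[{"grip":8.5,"tx":-2,"ty":1.8,"tz":0,"yaw":0},{"grip":8.5,"tx":-3,"ty":2.7,"tz":0,"yaw":0},{"grip":8.5,"tx":-3,"ty":2.7,"tz":0,"yaw":0},{"grip":8.5,"tx":-3,"ty":2.7,"tz":0,"yaw":0},{"grip":8.5,"tx":-3,"ty":2.7,"tz":0,"yaw":0}]'
python3 -c "
from w import *
to(.44,.1,.23,11.6)"
```

```text
t: 0.9
eef_pos: [0.3451, 0.4265, 0.2314]
tool_rot: [-0.0, 0.846, 0.533, 0.0]
contact_force: [1.4, -0.3, 0.9]
gripper_width: 0.994
t 0.9 tcp [0.3451 0.4265 0.2314] ang 64.4 tilt 0.02 F [ 1.4412 -0.3224  0.9146] g 0.994 q7 0.13638150342028094
  shift cm [-25.3456  22.6607   0.1332] yaw 52.8
```

```bash
python3 -m handwheel '[{"grip":8.5,"tx":-3,"ty":2.7,"tz":0,"yaw":0},{"grip":8.5,"tx":-3,"ty":2.7,"tz":0,"yaw":0},{"grip":8.5,"tx":-3,"ty":2.7,"tz":0,"yaw":0},{"grip":8.5,"tx":-3,"ty":2.7,"tz":0,"yaw":0},{"grip":8.5,"tx":-3,"ty":2.7,"tz":0,"yaw":0}]'
python3 -m handwheel '[{"grip":8.5,"tx":-3,"ty":2.7,"tz":0,"yaw":0},{"grip":8.5,"tx":-3,"ty":2.7,"tz":0,"yaw":0},{"grip":8.5,"tx":-3,"ty":2.7,"tz":0,"yaw":0},{"grip":8.5,"tx":-1,"ty":1,"tz":0,"yaw":4},{"grip":8.5,"tx":0,"ty":0,"tz":0,"yaw":8}]'
python3 -m handwheel '[{"grip":8.5,"tx":0,"ty":0,"tz":0,"yaw":8},{"grip":8.5,"tx":0,"ty":0,"tz":0,"yaw":8},{"grip":8.5,"tx":0,"ty":0,"tz":0,"yaw":8},{"grip":8.5,"tx":0,"ty":0,"tz":0,"yaw":8},{"grip":8.5,"tx":0,"ty":0,"tz":0,"yaw":8}]'
python3 -c "
from w import *
to(.484,-.1416,.20,11.6)"
```

```text
t: 1.4
eef_pos: [0.4021, 0.2329, 0.2316]
tool_rot: [-0.0, 0.846, 0.533, 0.0]
contact_force: [1.6, 1.2, -0.1]
gripper_width: 0.997
t: 1.9
eef_pos: [0.4413, 0.102, 0.2316]
tool_rot: [0.0, 0.899, 0.437, 0.0]
contact_force: [-0.0, 1.2, 0.3]
gripper_width: 0.996
t: 2.4
eef_pos: [0.4406, 0.1049, 0.2315]
tool_rot: [-0.0, 0.994, 0.105, 0.0]
contact_force: [-0.3, 0.2, 0.9]
gripper_width: 0.992
t 2.4 tcp [0.4406 0.1049 0.2315] ang 12.06 tilt 0.03 F [-0.3125  0.1983  0.8956] g 0.992 q7 -0.11248450974882113
  shift cm [-0.9121 25.0171  3.1397] yaw 0.46
```

```bash
python3 -m handwheel '[{"grip":8.5,"tx":0,"ty":3,"tz":0,"yaw":0.4},{"grip":8.5,"tx":0,"ty":4,"tz":0,"yaw":0},{"grip":8.5,"tx":0,"ty":4,"tz":0,"yaw":0},{"grip":8.5,"tx":0,"ty":4,"tz":0,"yaw":0},{"grip":8.5,"tx":-0.5,"ty":4,"tz":0,"yaw":0}]'
python3 -m handwheel '[{"grip":6,"tx":-0.4,"ty":4,"tz":1,"yaw":0},{"grip":6,"tx":0,"ty":2,"tz":2,"yaw":0},{"grip":6,"tx":0,"ty":0,"tz":3,"yaw":0},{"grip":6,"tx":0,"ty":0,"tz":3,"yaw":0},{"grip":6,"tx":0,"ty":0,"tz":1,"yaw":0}]'
python3 - <<'E'
from w import *
to(.484,-.1416,.073,11.6)
s=read_camera("side")["image"];t=read_camera("top")["image"]
cv2.imwrite("pics/a.png",np.hstack([cv2.resize(s[190:340,250:400],None,fx=2.6,fy=2.6,interpolation=cv2.INTER_CUBIC),cv2.resize(t[180:330,300:450],None,fx=2.6,fy=2.6,interpolation=cv2.INTER_CUBIC)]))
E
```

```text
t: 2.9
eef_pos: [0.476, -0.0833, 0.2317]
tool_rot: [0.0, 0.994, 0.105, 0.001]
contact_force: [0.8, 0.5, -0.0]
gripper_width: 0.996
t: 3.4
eef_pos: [0.4823, -0.1411, 0.129]
tool_rot: [-0.0, 0.995, 0.104, -0.002]
contact_force: [0.7, 0.0, -0.1]
gripper_width: 0.7
t 3.4 tcp [ 0.4823 -0.1411  0.129 ] ang 11.98 tilt 0.24 F [ 0.6635  0.036  -0.1266] g 0.7 q7 0.615900414044072
  shift cm [0.1828 0.0869 5.5987] yaw 0.38
```

View pics/a.png

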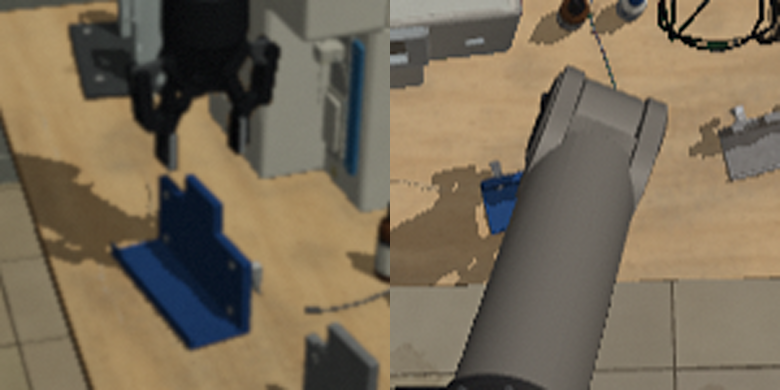

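The open fingers straddle the tongue (side crop, tongue at about (190,200)) and are still above it. I'll go down and grip.

```bash
python3 -m handwheel '[{"grip":6,"tx":0.2,"ty":0,"tz":2,"yaw":0.3},{"grip":6,"tx":0,"ty":0,"tz":2,"yaw":0},{"grip":6,"tx":0,"ty":0.1,"tz":1.9,"yaw":0},{"grip":6,"tx":0,"ty":0,"tz":0,"yaw":0},{"grip":0,"tx":0,"ty":0,"tz":0,"yaw":0}]' 80
python3 -m handwheel '[{"grip":0,"tx":0,"ty":0,"tz":0,"yaw":0},{"grip":0,"tx":0,"ty":0,"tz":0,"yaw":0},{"grip":0,"tx":0,"ty":0,"tz":0,"yaw":0},{"grip":0,"tx":0,"ty":0,"tz":0,"yaw":0},{"grip":0,"tx":0,"ty":0,"tz":0,"yaw":0}]'
python3 -m handwheel '[{"grip":0,"tx":0,"ty":0,"tz":0,"yaw":0},{"grip":0,"tx":0,"ty":0,"tz":0,"yaw":0},{"grip":0,"tx":0,"ty":0,"tz":0,"yaw":0}]'
python3 - <<'E'
from w import *
to(.44,-.12,.17,-5.3)
s=read_camera("side")["image"]
cv2.imwrite("pics/b.png",cv2.resize(s[220:340,260:380],None,fx=4,fy=4,interpolation=cv2.INTER_CUBIC))
E
```

```text
t: 4.0
eef_pos: [0.487, -0.1421, 0.0736]
tool_rot: [0.0, 0.995, 0.102, 0.001]
contact_force: [0.1, -0.2, -0.6]
gripper_width: 0.549
t: 4.5
eef_pos: [0.4851, -0.1424, 0.0734]
tool_rot: [-0.0, 0.995, 0.102, -0.001]
contact_force: [-6.8, 0.3, 13.5]
gripper_width: 0.101
t: 4.8
eef_pos: [0.485, -0.1424, 0.0734]
tool_rot: [-0.0, 0.995, 0.102, -0.001]
contact_force: [-6.6, -0.3, 14.5]
gripper_width: 0.104
t 4.8 tcp [ 0.485  -0.1424  0.0734] ang 11.69 tilt 0.1 F [-6.5772 -0.2724 14.5028] g 0.104 q7 0.6793222872585015
  shift cm [-3.9704 -3.1109 -9.6485] yaw 16.99
```

View pics/b.png

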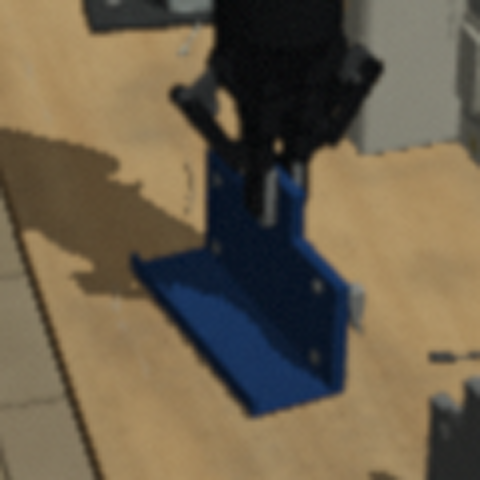

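Gripped: opening about 9 mm, bracket still upright. Next I lift it and draw it back before carrying it past the analyser.

```bash
python3 -m handwheel '[{"grip":0,"tx":0,"ty":0,"tz":-1,"yaw":0},{"grip":0,"tx":0,"ty":0,"tz":-2,"yaw":0},{"grip":0,"tx":0,"ty":0,"tz":-2,"yaw":0},{"grip":0,"tx":0,"ty":0,"tz":-2,"yaw":0},{"grip":0,"tx":-1,"ty":0,"tz":-2,"yaw":0}]'
python3 -m handwheel '[{"grip":0,"tx":-2,"ty":0,"tz":0,"yaw":0},{"grip":0,"tx":-1.4,"ty":-1,"tz":0,"yaw":2},{"grip":0,"tx":0,"ty":-2,"tz":0,"yaw":3},{"grip":0,"tx":0,"ty":-2,"tz":0,"yaw":4},{"grip":0,"tx":0,"ty":-2,"tz":0,"yaw":4}]'
python3 -m handwheel '[{"grip":0,"tx":0,"ty":-2,"tz":0,"yaw":4},{"grip":0,"tx":0,"ty":-3,"tz":0,"yaw":0},{"grip":0,"tx":0,"ty":0,"tz":0,"yaw":0}]'
python3 -c "
from w import *
to(.44,.25,.17,-5.3)"
```

```text
t: 5.35
eef_pos: [0.4774, -0.1435, 0.1636]
tool_rot: [0.0, 0.995, 0.103, 0.001]
contact_force: [0.8, 1.2, -3.5]
gripper_width: 0.104
t: 5.85
eef_pos: [0.4338, -0.0809, 0.1627]
tool_rot: [-0.0, 1.0, -0.013, 0.0]
contact_force: [0.1, -0.0, -3.2]
gripper_width: 0.098
t: 6.15
eef_pos: [0.438, -0.0278, 0.1626]
tool_rot: [-0.001, 0.999, -0.044, 0.0]
contact_force: [-0.6, -0.1, -3.7]
gripper_width: 0.104
t 6.15 tcp [ 0.438  -0.0278  0.1626] ang -4.99 tilt 0.1 F [-0.6288 -0.0805 -3.6629] g 0.104 q7 -0.009393971924211916
  shift cm [ -2.2146 -27.6938  -0.6886] yaw 0.31
```

```bash
python3 -m handwheel '[{"grip":0,"tx":-0.2,"ty":-2.5,"tz":0,"yaw":0.3},{"grip":0,"tx":-0.3,"ty":-3.5,"tz":0,"yaw":0},{"grip":0,"tx":-0.3,"ty":-4,"tz":0,"yaw":0},{"grip":0,"tx":-0.3,"ty":-4,"tz":0,"yaw":0},{"grip":0,"tx":-0.3,"ty":-4,"tz":0,"yaw":0}]'
python3 -m handwheel '[{"grip":0,"tx":-0.3,"ty":-4,"tz":0,"yaw":0},{"grip":0,"tx":-0.3,"ty":-4,"tz":0,"yaw":0},{"grip":0,"tx":-0.2,"ty":-4,"tz":0,"yaw":0},{"grip":0,"tx":-0.2,"ty":-4,"tz":0,"yaw":0},{"grip":0,"tx":0,"ty":-2,"tz":0,"yaw":0}]'
python3 -m handwheel '[{"grip":0,"tx":0,"ty":0,"tz":1,"yaw":0},{"grip":0,"tx":0,"ty":0,"tz":1,"yaw":0},{"grip":0,"tx":0,"ty":0,"tz":1,"yaw":0},{"grip":0,"tx":0,"ty":0,"tz":0,"yaw":0}]'
python3 - <<'E'
from w import *
to(.455,.337,.134,-5.3)
s=read_camera("side");t=read_camera("top")
np.save("s.npy",s["image"])
f=lambda x,k:cv2.resize(x,None,fx=k,fy=k,interpolation=cv2.INTER_CUBIC)
cv2.imwrite("pics/c.png",np.hstack([f(s["image"][140:240,250:350],4),f(t["image"][190:290,140:240],4)]))
E
```

```text
t: 6.65
eef_pos: [0.441, 0.15, 0.1628]
tool_rot: [-0.0, 0.999, -0.049, 0.0]
contact_force: [1.2, 0.4, -3.2]
gripper_width: 0.102
t: 7.15
eef_pos: [0.448, 0.3332, 0.1626]
tool_rot: [-0.001, 0.999, -0.047, 0.0]
contact_force: [-0.7, 0.5, -3.9]
gripper_width: 0.104
t: 7.55
eef_pos: [0.4478, 0.3266, 0.1305]
tool_rot: [0.002, 0.999, -0.05, -0.001]
contact_force: [-0.4, 0.2, -3.3]
gripper_width: 0.101
t 7.55 tcp [0.4478 0.3266 0.1305] ang -5.7 tilt 0.23 F [-0.3811  0.2327 -3.2614] g 0.101 q7 -0.6575293352026617
  shift cm [ 0.6151 -1.1037 -0.3526] yaw -0.4
```

View pics/c.png

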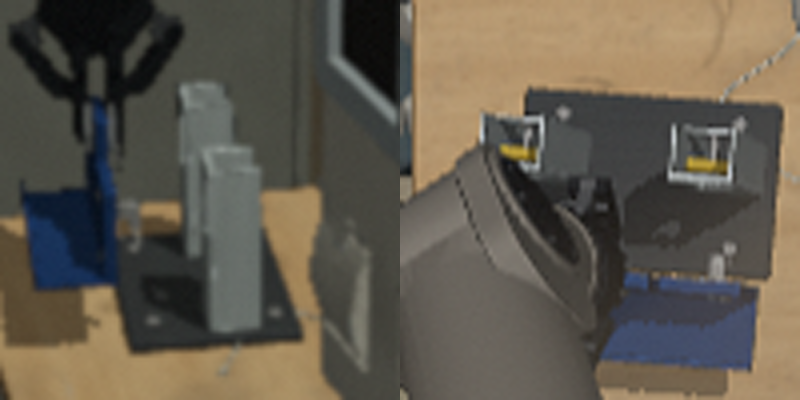

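The bracket is held level about 50 mm in front of the stand. Its right hook is at top-view pixel (219,256) and the right upright is centred near (216,228). The robot hides the left side. I'll check lateral position and yaw from these pixels.

```bash
python3 - <<'E'
from w import *
from fit import fit
t=read_camera("top");s=read_camera("side");o=get_obs()
z0=o["eef_pos"][2]-.0734
px=lambda L,u,v,x:(np.array(L,float)-[x,0]-1.5)/4+[u,v]
bt=([(18,-65,57),(0,-85,75),(-60,-85,14)],px([(716,254),(741,282),(752,370)],140,190,400))
M=rot(o["tool_rot"]);a=np.arctan2(M[1,0],M[0,0])
p=o["eef_pos"][:2]+.005*np.array([np.cos(a),np.sin(a)]);print("assumed bracket",p,np.degrees(a))
Rz=R.from_euler("z",a)
for m,uv in zip(*bt):
    w=ray(t,uv,z0+m[2]/1000)[0]; print(m,"meas",w[:2],"in tool-assumed frame mm",1000*Rz.inv().apply(w-[p[0],p[1],z0]))
ut=([(0,-43,138),(0,-87,138)],px([(668,180),(734,185)],140,190,400))
ps=(.5194,.331,np.radians(-5.3))
for m,uv in zip(*ut):
    w=ray(t,uv,m[2]/1000)[0];print("stand",m,1000*R.from_euler("z",ps[2]).inv().apply(w-[ps[0],ps[1],0]))
for n,m in(("lower rear",(0,-85,0)),("lip top -y",(-60,-85,14)),("plate top",(0,-85,75)),("neck top",(18,-65,57))):
    u=proj(s,Rz.apply(np.array(m)/1000)+[p[0],p[1],z0])[0]; print("side pred crop px",n,(u-[250,140])*4+1.5)
# bracket in stand frame
d=R.from_euler("z",ps[2]).inv().apply([p[0]-ps[0],p[1]-ps[1],0]);print("bracket in stand mm",d*1000)
E
```

```text
assumed bracket [0.4541 0.3281] -5.6546362804114185
(18, -65, 57) meas [0.4661 0.2608] in tool-assumed frame mm [ 18.5768 -65.7967  57.    ]
(0, -85, 75) meas [0.4458 0.2407] in tool-assumed frame mm [  0.3755 -87.8053  75.    ]
(-60, -85, 14) meas [0.3859 0.2447] in tool-assumed frame mm [-59.6574 -89.7333  14.    ]
stand (0, -43, 138) [  0.5467 -42.6368 138.    ]
stand (0, -87, 138) [  0.1743 -87.4914 138.    ]
side pred crop px lower rear [122.0737 285.5388]
side pred crop px lip top -y [ 37.6597 273.2579]
side pred crop px plate top [119.1283 189.7198]
side pred crop px neck top [142.2097 200.1786]
bracket in stand mm [-64.7419  -8.9465   0.    ]
```

```bash
python3 -m handwheel '[{"grip":0,"tx":0,"ty":-0.6,"tz":-0.3,"yaw":-0.35},{"grip":0,"tx":0.5,"ty":-0.5,"tz":0,"yaw":0},{"grip":0,"tx":1,"ty":0,"tz":0,"yaw":0},{"grip":0,"tx":1,"ty":0,"tz":0,"yaw":0},{"grip":0,"tx":0.5,"ty":0,"tz":0,"yaw":0}]'
python3 -m handwheel '[{"grip":0,"tx":0,"ty":0,"tz":0,"yaw":0},{"grip":0,"tx":0,"ty":0,"tz":0,"yaw":0},{"grip":0,"tx":0,"ty":0,"tz":0,"yaw":0}]'
python3 - <<'E'
from w import *
ps=(.5194,.331,np.radians(-5.3))
g=R.from_euler("z",ps[2]).apply([-.0075,.0024,0])+[ps[0],ps[1],0];print(g)
to(g[0],g[1],.134,-5.3)
t=read_camera("top");s=read_camera("side")
f=lambda x,k:cv2.resize(x,None,fx=k,fy=k,interpolation=cv2.INTER_CUBIC)
cv2.imwrite("pics/d.png",np.hstack([f(s["image"][140:240,250:350],4),f(t["image"][190:290,140:240],4)]))
E
```

```text
t: 8.25
eef_pos: [0.4815, 0.3365, 0.1354]
tool_rot: [0.0, 0.999, -0.046, 0.001]
contact_force: [-0.7, 0.6, -3.3]
gripper_width: 0.104
t: 8.55
eef_pos: [0.4792, 0.3371, 0.1351]
tool_rot: [0.0, 0.999, -0.046, -0.0]
contact_force: [0.0, 0.3, -4.0]
gripper_width: 0.108
[0.5122 0.3341 0.    ]
t 8.55 tcp [0.4792 0.3371 0.1351] ang -5.24 tilt 0.04 F [ 0.0107  0.2872 -4.0315] g 0.108 q7 -0.6222793380882806
  shift cm [ 3.311  -0.0027  0.1095] yaw 0.06
```

View pics/d.png

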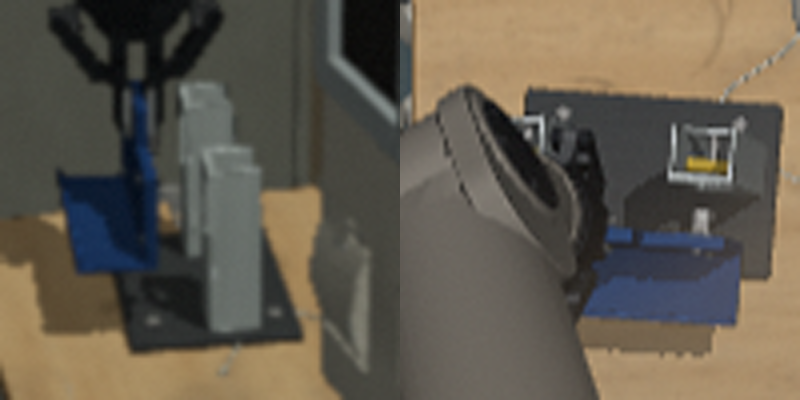

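The right hook at crop x of about 702 now lines up with the right upright centre at about 703, so I'll insert.

```bash
python3 -m handwheel '[{"grip":0,"tx":0.7,"ty":0,"tz":0,"yaw":0},{"grip":0,"tx":0.7,"ty":0,"tz":0,"yaw":0},{"grip":0,"tx":0.6,"ty":0,"tz":0,"yaw":0},{"grip":0,"tx":0,"ty":0,"tz":0,"yaw":0},{"grip":0,"tx":0,"ty":0,"tz":0,"yaw":0}]'
python3 -m handwheel '[{"grip":0,"tx":0.4,"ty":0,"tz":0,"yaw":0},{"grip":0,"tx":0.4,"ty":0,"tz":0,"yaw":0},{"grip":0,"tx":0.4,"ty":0,"tz":0,"yaw":0},{"grip":0,"tx":0,"ty":0,"tz":0,"yaw":0},{"grip":0,"tx":0,"ty":0,"tz":0,"yaw":0}]'
python3 - <<'E'
from w import *
to(.5122,.3341,.134,-5.3)
t=read_camera("top");s=read_camera("side")
f=lambda x,k:cv2.resize(x,None,fx=k,fy=k,interpolation=cv2.INTER_CUBIC)
cv2.imwrite("pics/e.png",np.hstack([f(s["image"][160:230,270:340],5.7),f(t["image"][205:275,165:235],5.7)]))
E
```

```text
t: 9.15
eef_pos: [0.4997, 0.3351, 0.1352]
tool_rot: [0.0, 0.999, -0.046, -0.0]
contact_force: [-0.3, -0.3, -4.1]
gripper_width: 0.103
t: 9.65
eef_pos: [0.5108, 0.3344, 0.1351]
tool_rot: [0.0, 0.999, -0.046, -0.001]
contact_force: [-3.6, 0.6, -1.9]
gripper_width: 0.107
t 9.65 tcp [0.5108 0.3344 0.1351] ang -5.23 tilt 0.07 F [-3.6247  0.5817 -1.944 ] g 0.107 q7 -0.5794505000914976
  shift cm [0.1392 0.0209 0.1119] yaw 0.07
```

View pics/e.png

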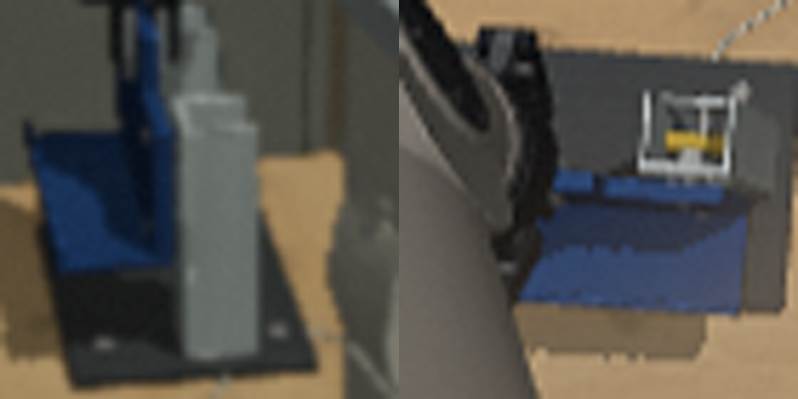

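The right hook is through and the right catch is pushed back, with about 4 N. I'll go 2 mm more and then start down.

```bash
python3 -m handwheel '[{"grip":0,"tx":0.2,"ty":0,"tz":0,"yaw":0},{"grip":0,"tx":0,"ty":0,"tz":0,"yaw":0},{"grip":0,"tx":0,"ty":0,"tz":0,"yaw":0}]' 110
python3 -m handwheel '[{"grip":0,"tx":0,"ty":0,"tz":0.4,"yaw":0},{"grip":0,"tx":0,"ty":0,"tz":0.4,"yaw":0},{"grip":0,"tx":0,"ty":0,"tz":0,"yaw":0}]'
python3 -c "
from w import *
to(.5122,.3341,.1064,-5.3)"
```

```text
t: 10.05
eef_pos: [0.5132, 0.3341, 0.1351]
tool_rot: [0.0, 0.999, -0.046, -0.0]
contact_force: [-4.0, 1.8, -3.1]
gripper_width: 0.094
t: 10.35
eef_pos: [0.5129, 0.3341, 0.1265]
tool_rot: [0.0, 0.999, -0.046, -0.0]
contact_force: [-3.8, 1.2, -4.6]
gripper_width: 0.104
t 10.35 tcp [0.5129 0.3341 0.1265] ang -5.24 tilt 0.06 F [-3.8409  1.1869 -4.5595] g 0.104 q7 -0.5729963511971552
  shift cm [-0.0727  0.0057  2.0114] yaw 0.06
```

```bash
python3 -m handwheel '[{"grip":0,"tx":0,"ty":0,"tz":0.4,"yaw":0},{"grip":0,"tx":0,"ty":0,"tz":0.4,"yaw":0},{"grip":0,"tx":0,"ty":0,"tz":0,"yaw":0}]'
python3 -m handwheel '[{"grip":0,"tx":0,"ty":0,"tz":0.3,"yaw":0},{"grip":0,"tx":0,"ty":0,"tz":0.3,"yaw":0},{"grip":0,"tx":0,"ty":0,"tz":0.3,"yaw":0},{"grip":0,"tx":0,"ty":0,"tz":0,"yaw":0}]'
python3 -c "
from w import *
to(.5122,.3341,.1064,-5.3)"
```

```text
t: 10.65
eef_pos: [0.513, 0.334, 0.1184]
tool_rot: [0.0, 0.999, -0.046, -0.0]
contact_force: [-4.1, 2.0, -5.4]
gripper_width: 0.099
t: 11.05
eef_pos: [0.5128, 0.3337, 0.1092]
tool_rot: [0.001, 0.999, -0.046, -0.001]
contact_force: [-3.6, 0.9, -7.9]
gripper_width: 0.093
t 11.05 tcp [0.5128 0.3337 0.1092] ang -5.24 tilt 0.1 F [-3.6432  0.8986 -7.8901] g 0.093 q7 -0.5648223175465542
  shift cm [-0.0637 -0.0335  0.2789] yaw 0.06
```

```bash
python3 -m handwheel '[{"grip":0,"tx":0,"ty":0,"tz":0.2,"yaw":0},{"grip":0,"tx":0,"ty":0,"tz":0.2,"yaw":0},{"grip":0,"tx":0,"ty":0,"tz":0,"yaw":0}]'
python3 - <<'E'
from w import *
to(.5122,.3341,.1064,-5.3)
t=read_camera("top");s=read_camera("side")
f=lambda x,k:cv2.resize(x,None,fx=k,fy=k,interpolation=cv2.INTER_CUBIC)
cv2.imwrite("pics/f.png",np.hstack([f(s["image"][160:230,270:340],5.7),f(t["image"][205:275,165:235],5.7)]))
E
```

```text
t: 11.35
eef_pos: [0.5146, 0.3338, 0.1067]
tool_rot: [-0.0, 0.999, -0.046, 0.001]
contact_force: [-0.5, 0.1, -3.6]
gripper_width: 0.098
t 11.35 tcp [0.5146 0.3338 0.1067] ang -5.28 tilt 0.11 F [-0.484   0.0573 -3.6116] g 0.098 q7 -0.5629118535329038
  shift cm [-0.2422 -0.0043  0.028 ] yaw 0.02
```

View pics/f.png

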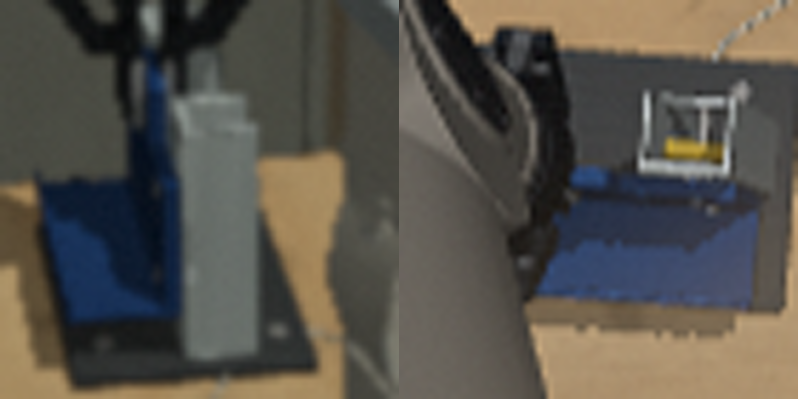

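The right catch is back out over the hook and the horizontal force has gone. I'll press down to confirm the hooks are seated.

```bash
python3 -m handwheel '[{"grip":0,"tx":0,"ty":0,"tz":0.1,"yaw":0},{"grip":0,"tx":0,"ty":0,"tz":0,"yaw":0},{"grip":0,"tx":0,"ty":0,"tz":0,"yaw":0}]'
python3 -m handwheel '[{"grip":0,"tx":0,"ty":0,"tz":0.2,"yaw":0},{"grip":0,"tx":0,"ty":0,"tz":0,"yaw":0},{"grip":0,"tx":0,"ty":0,"tz":0,"yaw":0}]'
```

```text
t: 11.75
eef_pos: [0.5145, 0.3339, 0.1066]
tool_rot: [-0.0, 0.999, -0.046, 0.001]
contact_force: [-1.4, -2.2, 5.7]
gripper_width: 0.097
t: 12.05
eef_pos: [0.5146, 0.334, 0.1064]
tool_rot: [-0.001, 0.999, -0.046, 0.001]
contact_force: [-6.9, -4.2, 20.5]
gripper_width: 0.096
```

Seated: z stalls at 0.1064 while the force rises to 20 N. I'll relieve the load, open and withdraw upward.

```bash
python3 -m handwheel '[{"grip":0,"tx":0,"ty":0,"tz":-0.2,"yaw":0},{"grip":4,"tx":0,"ty":0,"tz":0,"yaw":0},{"grip":4,"tx":0,"ty":0,"tz":0,"yaw":0},{"grip":4,"tx":0,"ty":0,"tz":0,"yaw":0},{"grip":4,"tx":0,"ty":0,"tz":0,"yaw":0}]' 40
python3 -m handwheel '[{"grip":4,"tx":0,"ty":0,"tz":-1,"yaw":0},{"grip":4,"tx":0,"ty":0,"tz":-1,"yaw":0},{"grip":4,"tx":0,"ty":0,"tz":-2,"yaw":0},{"grip":4,"tx":0,"ty":0,"tz":-3,"yaw":0},{"grip":4,"tx":0,"ty":0,"tz":-4,"yaw":0}]'
python3 -m handwheel '[{"grip":4,"tx":-1,"ty":-4,"tz":-4,"yaw":0},{"grip":4,"tx":-4,"ty":-2,"tz":-2,"yaw":0},{"grip":4,"tx":-4,"ty":0,"tz":-2,"yaw":0},{"grip":4,"tx":0,"ty":0,"tz":0,"yaw":0},{"grip":4,"tx":0,"ty":0,"tz":0,"yaw":0}]'
python3 - <<'E'
from w import *
to(.5,.33,.3,-5.3)
t=read_camera("top");s=read_camera("side")
f=lambda x,k:cv2.resize(x,None,fx=k,fy=k,interpolation=cv2.INTER_CUBIC)
cv2.imwrite("pics/g.png",np.hstack([f(s["image"][150:230,265:345],5),f(t["image"][200:280,155:235],5)]))
E
```

```text
t: 12.55
eef_pos: [0.5136, 0.3341, 0.1051]
tool_rot: [0.0, 0.999, -0.046, 0.0]
contact_force: [1.0, 0.7, 0.0]
gripper_width: 0.466
t: 13.05
eef_pos: [0.5127, 0.3335, 0.216]
tool_rot: [0.001, 0.999, -0.046, -0.001]
contact_force: [-0.4, 0.7, 0.7]
gripper_width: 0.471
t: 13.55
eef_pos: [0.4299, 0.3972, 0.2917]
tool_rot: [-0.001, 0.999, -0.045, 0.001]
contact_force: [-0.0, -0.3, -0.9]
gripper_width: 0.47
t 13.55 tcp [0.4299 0.3972 0.2917] ang -5.16 tilt 0.15 F [-0.0229 -0.2846 -0.8888] g 0.47 q7 -0.8335945883345516
  shift cm [ 7.5893  6.0623 -0.8373] yaw 0.14
```

View pics/g.png

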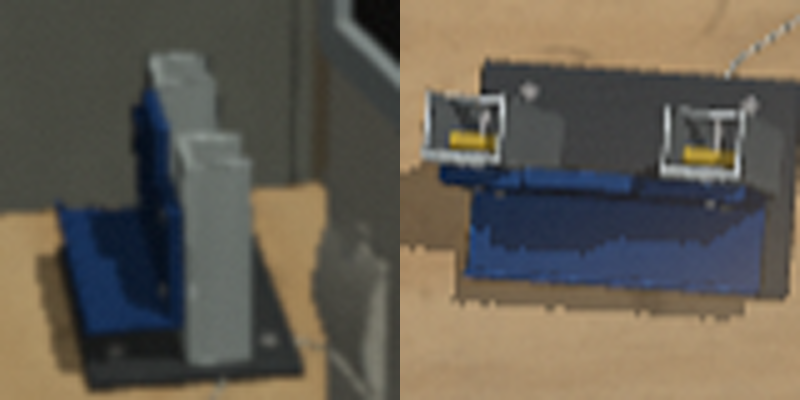

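Both yellow catches, at crop (472,140) and (708,155), are forward again as in the first picture. The bracket hangs level and upright against both uprights, and the arm is clear.

```bash
python3 -c "
from station import *
print(hand_in())"
```

```text
the job is handed in; nothing more can be done
None
```

The blue bracket hangs on the stand with both hooks through the slots. It was let go, and I handed the job in at about 13.6 s of the 45 s allowed. I gripped it by its tongue, carried it past in front of the analyser, put the hooks through with the underside about 61 mm above the desk, and pushed it down.

- **Seating:** near the bottom the catches' sideways push of about 4 N vanished. The bracket then stopped at its expected resting height, 33 mm above the desk, and did not go lower under 20 N.
- **After release:** the last pictures show the bracket upright and level against both uprights. Both yellow catches are back out as they were at the start, and the arm is clear with about zero force on it.
- **Less certain:** the arm hid the left hook during insertion, so I saw only the right one go through and saw the left catch only after release. I judged the catches by eye, not by measurement.
- **Disagreement:** the two camera views placed the stand about 6 mm apart sideways; I used roughly the top view's value, and it fitted.
- **Grey bracket:** the robot did not go near it, but I took no final measurement of its position.

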